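# Twist the proud paint pot home in its collar

### The job

Three paint pots stand in collars on the decorating bench, and one of them was not locked down: it stands proud, its two side pins still up on the high ledges of its collar. Grip that pot from above and twist it clockwise (seen from above) while pressing it down, until its pins have run down the ledges and the pot sits fully home on the collar's floor like its neighbours; then let go. Do not shift the other two pots.

Things in the scene. Friction and masses are not known exactly. Their poses are not given: they have to be found in the camera images.
- pot_a_mid (a point): Centre of the proud pot, half-way up: plain white round open pot, 50 mm outside diameter, 95 tall, wall 3.5, inner floor 46 above its foot, 0.22 kg. z up; x along its two steel side pins (8 mm thick, ends 37.5 from the axis, 25.5 below this point). It starts 14 mm above home. Grip it across the outside at any yaw; fingertips no lower than 5 mm below this point, to clear pins and collar.
- collar_a_seat (a point): Floor centre of its aluminium collar, fixed, 15 mm above the bench; rim radius 37, 38 high. Seated: pot centre 47.5 above this. z up; pockets for the pins at +x and -x. Pins start on flat ledges 72-86 deg anticlockwise of them; from 62 to 10 deg the ledge slopes down 14 mm; a stop lies 8 deg past x. Sprung pads hold the pot: 9-14 N or 0.3 N m to slide it; straight down it is blocked.
- pot_b_mid (a point): Centre, half-way up, of a second pot of the same kind, already home in a fixed collar of its own on a round wooden base 110 mm across; leave it.
- pot_c_mid (a point): Centre, half-way up, of a third pot of the same kind, already home in a collar of its own; leave it.
Mind the look-alikes: they are no part of the job. Leave any turquoise look-alike of the part that bears pot_a_mid alone.

How it is judged:
By the outcome, as a careful person would: the job done as asked, in the order asked, and still so for the second after the job is handed in, with the robot touching nothing.
It also fails if it takes over 35 s, if anything falls off the work surface, if the arm or the gripper's body presses on something with over 40 N, if the wrist force passes 120 N, or if a joint passes its speed limit or range.

### The arm

A 7-joint arm with a two-finger parallel gripper is mounted at the origin on the work surface. World frame = base frame: x ahead of the robot, y to its left, z up, the work surface at z = 0. Lengths are in m, angles in rad, forces in N, time in s.
With the tool pointing down it reaches from about 0.4 to 0.85 m from the base axis. Payload 4.5 kg.
Tool frame: the origin (TCP) lies between the finger pads; the fingertips stand 11 mm ahead of it and the grasp point (between the pads) lies 8 mm behind it (r.nose_length is the distance from the TCP to the fingertips, in m); z points along the fingers, y is the line along which they close (so a half turn about z gives the same grasp; the last joint's range is limited). The gripper opens to 88 mm and grips with 3 to 60 N. Pads are 18 mm wide; open, the fingers measure 123 mm over their backs; the gripper's body (75 mm by 187 mm) begins 45 mm behind the grasp point.
Start: joints at [-1.074, 0.689, -0.195, 1.565, 0.157, 0.902, -0.215], TCP at [0.279, 0.559, 0.25] pointing down, gripper open.
Joint ranges: [-3.01, 3.01], [-0.46, 2.08], [-1.47, 1.51], [0.13, 2.56], [-1, 4.14], [0.04, 2.09], [-2.66, 2.66]. Speed limits (rad/s): [2.57, 2.57, 3.14, 3.14, 3.14, 3.14, 3.14].

### API

Orientations are given as a unit quaternion [x, y, z, w].
In Python, from plant import get_state, snapshot, camera_model, r gives the robot as it stands.
- The arm moves only by the shell command python3 -m inch 'ROWS' [FORCE]. ROWS is text: rows parted by semicolons, each of 7 numbers parted by spaces: the opening, from -1 (shut) to 1 (fully open), then the shift along the tool's x, y, z in m, then the turn, a rotation vector about the tool's x, y, z in rad. A call has 1 to 20 rows; each row shifts and turns the commanded pose from where the row before left it, along the tool's axes as they then stand; what a row does not reach is not made up. A row lasts 1/12 s, in which the tool goes at most 41.7 mm and 7.16 degrees, less where a joint would pass 70% of its speed; a pose out of reach is approached as far as the arm can. A call is refused whole if a number of a shift passes 0.0417 or a number of a turn 0.125, either way. A call with a gripper value outside its range is refused whole. The fingers move at their own pace and stop on an object; FORCE is the grip in N (left out, the last holds). Time passes only in rows, so rows that do not move let the fingers close. It gives the time, the measured TCP pose, the force, the opening and the grip force at its end, in the units of the state.
- get_state(): the state, without advancing time (a new reading comes with each control period).
- snapshot(name): name is "side" or "top"; returns (picture, depth): 384x512x3 uint8, red, green, blue; 384x512 float32, m along the optical axis (not along the pixel's ray), 0 where there is no reading.
- camera_model(name): a dict with "intrinsics" (3x3 intrinsics, pixels), "dist" ([k1, k2, p1, p2, k3] as OpenCV has them; the pictures are not rectified), "view" (4x4, takes a point from world to camera coordinates). Camera axes: x right, y down, z forward; pixel columns grow to the right and rows downward; lengths in m; the calibration is good to about 2 mm. A picture is of the moment at which its call begins. camera_model takes no time and is no camera call.
- r.finish_job(): hands the job in; it is judged then, once.
The state is a dict: "clock": time; "q": joint angles; "qd": joint speeds; "joint_torque": joint torques, N m; "tool_pos": TCP position; "eef_rot": TCP orientation; "contact_force": force on the tool from outside, world axes, zero at the start; "moment": the same for the moment, N m; "opening": opening from 0.0 (shut) to 1.0 (fully open); "finger_force": force on a finger pad.
Only numpy, scipy, OpenCV 4.12 (cv2) and the standard library are available. Lean on these libraries where they do the work, as an engineer would, in place of code of your own. Each camera call takes 0.05 s, during which the arm holds its last target. There are 200 camera calls.

## Working session

There is one attempt and no reset: what is moved stays moved. The work goes in short steps, Python scripts to look and compute and a shell command to move; the robot and the scene stay as the last step left them, time stands still between calls to the robot, and variables do not carry over. Pictures are saved under pics/ and viewed, at most 10 in all, crops included, and the job is handed in when it is done.

```bash
mkdir -p pics
python3 - <<'E'
from plant import get_state, snapshot, camera_model, r
import cv2, numpy as np
for n in("side","top"):
    p,d=snapshot(n); np.savez(f"{n}0.npz",p=p,d=d)
    cv2.imwrite(f"pics/{n}0.png",cv2.resize(p[:,:,::-1],(768,576)))
    m=camera_model(n); print(n,m["intrinsics"],m["dist"],m["view"])
s=get_state(); print(s)
E
```

```text
side [[493.5170697    0.         252.90822634]
 [  0.         493.5170697  190.00731899]
 [  0.           0.           1.        ]] [-0.06159836  0.          0.          0.          0.        ] [[ 0.80564309 -0.59230402 -0.01073098 -0.34570224]
 [-0.29521691 -0.38571302 -0.87411237  0.23983083]
 [ 0.5136012   0.70739056 -0.48560519  0.87955382]
 [ 0.          0.          0.          1.        ]]
top [[364.94815912   0.         256.88751786]
 [  0.         364.94815912 189.29170164]
 [  0.           0.           1.        ]] [0.01886314 0.         0.         0.         0.        ] [[-0.02058797 -0.99972403 -0.01131343  0.07048434]
 [-0.98880968  0.02203292 -0.14754649  0.48508882]
 [ 0.14775504  0.00814914 -0.98899041  0.82381805]
 [ 0.          0.          0.          1.        ]]
{'clock': 0.1, 'q': array([-1.07419061,  0.68985625, -0.19452784,  1.56622192,  0.15731633,
        0.90249721, -0.21509843]), 'qd': array([ 0.00096034, -0.00248159, -0.00128613, -0.00153087,  0.00108578,
        0.00029705,  0.00027825]), 'joint_torque': array([-3.48298483e-03, -5.28497386e+01, -1.27144977e+00, -1.53839368e+01,
       -5.25202369e-02,  1.96349443e-03,  2.96630799e-05]), 'tool_pos': array([0.2788357 , 0.55875365, 0.24902262]), 'eef_rot': array([ 2.29298480e-01,  9.73355832e-01, -7.85959789e-04, -1.19693031e-04]), 'contact_force': array([ 0.16497257, -0.75992524, -0.81728817]), 'moment': array([-0.00080343, -0.02020319, -0.03791905]), 'finger_force': 0.0, 'opening': 0.9986420229255736}
```

View pics/top0.png

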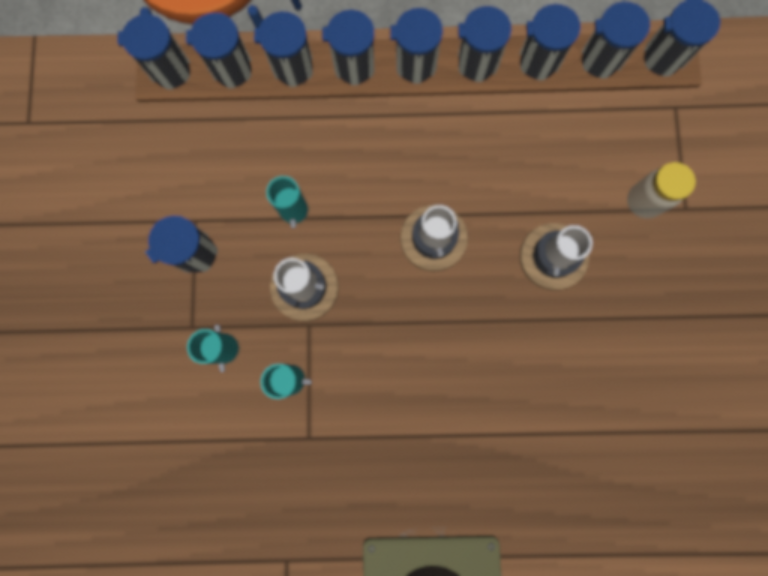

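View pics/side0.png

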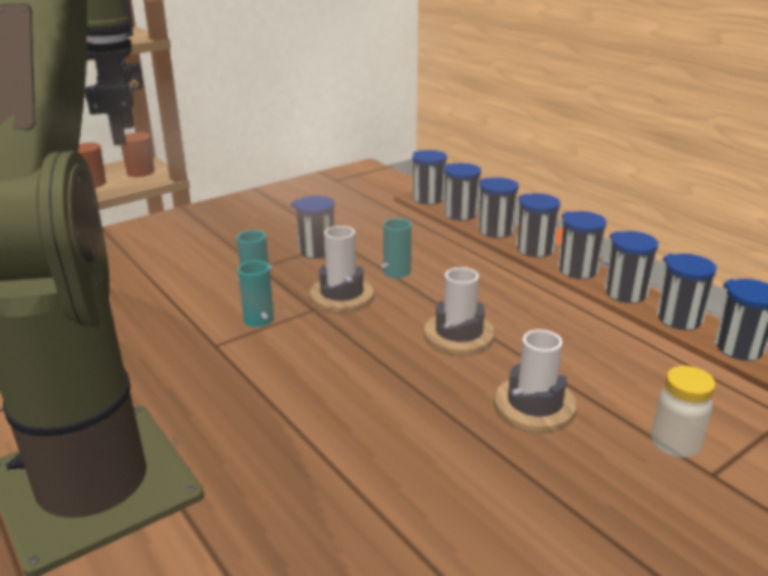

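The two images show three white pots, at about (295,280), (437,225) and (570,245) in the enlarged top view. The turquoise pots are decoys. I'll measure the rim heights to find the proud pot.

```bash
cat > h.py <<'E'
import numpy as np, cv2
from plant import camera_model
def rays(n,uv):
    m=camera_model(n); V=np.array(m["view"]); R,t=V[:3,:3],V[:3,3]
    x=cv2.undistortPoints(np.float64(uv).reshape(-1,1,2),np.array(m["intrinsics"]),np.array(m["dist"])).reshape(-1,2)
    c=np.c_[x,np.ones(len(x))]
    return -R.T@t, c@R      # origin, dirs with unit camera-z
def cloud(n,d,mask):
    v,u=np.nonzero(mask&(d>0)); o,k=rays(n,np.c_[u,v]); return o+k*d[v,u][:,None], np.c_[u,v]
def onplane(n,uv,z):
    o,k=rays(n,uv); return o+k*((z-o[2])/k[:,2])[:,None]
E
python3 - <<'E'
from h import *
B={"top":[(170,160,240,215),(270,125,320,170),(345,140,400,180)],"side":[(212,145,240,195),(290,170,325,220),(340,215,380,265)]}
for n in B:
    f=np.load(n+"0.npz");p=f["p"];d=f["d"];h=cv2.cvtColor(p,cv2.COLOR_RGB2HSV)
    for (a,b,c,e) in B[n]:
        m=np.zeros(d.shape,bool); m[b:e,a:c]=((h[...,1]<50)&(h[...,2]>110))[b:e,a:c]
        P,uv=cloud(n,d,m); z=P[:,2]; 
        print(n,len(z),"z pct",np.percentile(z,[50,90,95,98]).round(4), "all>.07:",(z>.07).sum())
        for zr in(.11,.124):
            k=abs(z-zr)<.007
            if k.sum()>5: print("  ",zr,k.sum(),P[k].mean(0).round(4),P[k].min(0).round(4),P[k].max(0).round(4))
    ims=[cv2.resize(p[b-15:e+15,a-15:c+15,::-1],(380,380)if n=="top" else(250,400),interpolation=cv2.INTER_CUBIC) for a,b,c,e in B[n]]
    if n=="side": cv2.imwrite("pics/crop_s.png",np.hstack(ims))
    else: cv2.imwrite("pics/crop_t.png",cv2.resize(np.hstack(ims),(798,266)))
E
```

```text
top 489 z pct [0.0767 0.1229 0.1238 0.1245] all>.07: 434
   0.11 54 [0.4876 0.1903 0.1111] [0.4642 0.1688 0.1042] [0.511  0.215  0.1169]
   0.124 134 [0.4889 0.1939 0.1222] [0.4646 0.169  0.1172] [0.514  0.2168 0.126 ]
top 509 z pct [0.0712 0.1089 0.1097 0.1105] all>.07: 256
   0.11 133 [ 0.5664 -0.0185  0.1083] [ 0.5412 -0.0438  0.1031] [0.5909 0.0051 0.1121]
top 435 z pct [0.081  0.1091 0.1098 0.1106] all>.07: 243
   0.11 147 [ 0.5303 -0.2148  0.108 ] [ 0.506  -0.2393  0.1035] [ 0.5542 -0.19    0.1119]
side 788 z pct [0.0874 0.1198 0.1218 0.1231] all>.07: 532
   0.11 164 [0.486  0.1881 0.1104] [0.4629 0.166  0.1032] [0.5128 0.2177 0.1168]
   0.124 117 [0.4876 0.1913 0.1208] [0.4631 0.1662 0.1171] [0.5137 0.2198 0.1245]
side 773 z pct [0.0842 0.1067 0.1084 0.1092] all>.07: 494
   0.11 140 [ 0.5661 -0.022   0.1069] [ 0.5397 -0.0467  0.1031] [0.5929 0.0023 0.1109]
side 1040 z pct [0.0866 0.1086 0.1101 0.1111] all>.07: 712
   0.11 214 [ 0.5294 -0.2172  0.1079] [ 0.5048 -0.2405  0.103 ] [ 0.5547 -0.1901  0.1129]
```

View pics/crop_s.png

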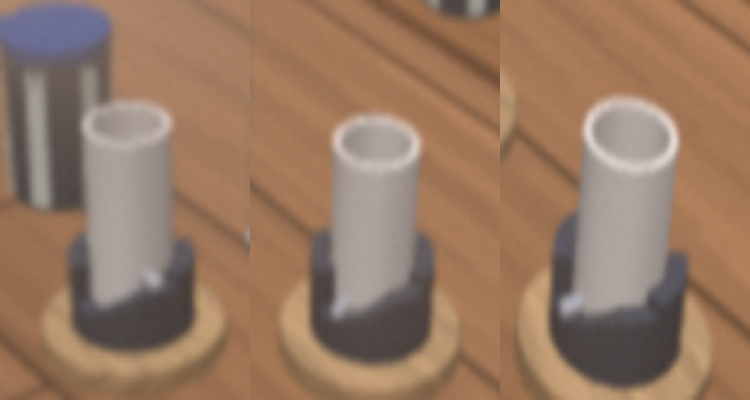

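View pics/crop_t.png

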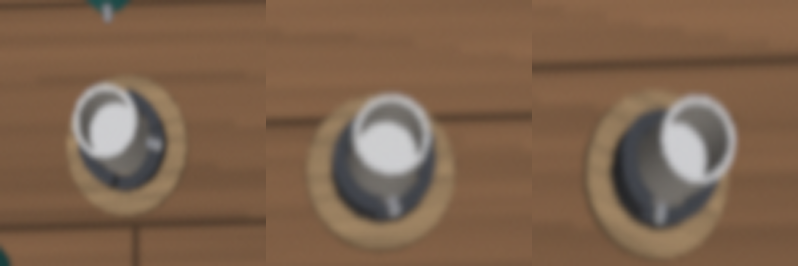

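Run:
```python
from h import *
c=np.array([.489,.193])
for n in("top","side"):
    f=np.load(n+"0.npz");d=f["d"]; P,uv=cloud(n,d,np.ones(d.shape,bool))
    q=P[:,:2]-c; R=np.hypot(*q.T); A=np.degrees(np.arctan2(q[:,1],q[:,0]))
    for z0 in(.06,.115):
        k=(P[:,2]>z0)&(R>.04)&(R<.16)&(P[:,2]<.25)
        H=[(a,k2.sum(),R[k2].min().round(3),np.percentile(P[k2,2],98).round(3)) for a in range(-180,180,30) for k2 in[k&(A>=a)&(A<a+30)] if k2.sum()>5]
        print(n,z0,H)
    # circle fit to the rim
    k=(R<.035)&(P[:,2]>.117)&(P[:,2]<.13); 
    if n=="top": k&=R>.018
    uvk=uv[k]; m=np.zeros(d.shape,np.uint8); m[uvk[:,1],uvk[:,0]]=1
    hull=cv2.convexHull(onplane(n,uvk,.124)[:,:2].astype(np.float32)); (cc,rr)=cv2.minEnclosingCircle(hull); print(n,"rim",cc,rr,np.median(P[k,2]))
pin=onplane("top",[(213.3,191.3)],.053)[0]; print("pin",pin,np.hypot(*(pin[:2]-c)),np.degrees(np.arctan2(*(pin[:2]-c)[::-1])))
pin=onplane("side",[(212-15+152*58/250,145-15+278*80/400)],.053)[0]; print("pin",pin,np.hypot(*(pin[:2]-c)),np.degrees(np.arctan2(*(pin[:2]-c)[::-1])))
```

```text
top 0.06 [(-180, np.int64(7), np.float64(0.142), np.float64(0.096)), (-30, np.int64(47), np.float64(0.118), np.float64(0.095)), (0, np.int64(259), np.float64(0.11), np.float64(0.095)), (60, np.int64(130), np.float64(0.153), np.float64(0.101)), (90, np.int64(19), np.float64(0.148), np.float64(0.096)), (120, np.int64(120), np.float64(0.137), np.float64(0.096)), (150, np.int64(150), np.float64(0.126), np.float64(0.096))]
top 0.115 []
top rim (0.488863468170166, 0.19259744882583618) 0.025401173159480095 0.1222970888127558
side 0.06 [(-180, np.int64(94), np.float64(0.132), np.float64(0.095)), (-30, np.int64(122), np.float64(0.112), np.float64(0.095)), (0, np.int64(207), np.float64(0.107), np.float64(0.095)), (60, np.int64(167), np.float64(0.149), np.float64(0.101)), (90, np.int64(20), np.float64(0.145), np.float64(0.094)), (120, np.int64(177), np.float64(0.133), np.float64(0.095)), (150, np.int64(195), np.float64(0.124), np.float64(0.095))]
side 0.115 []
side rim (0.4823131561279297, 0.18414956331253052) 0.03219985589385033 0.12123488247429737
pin [0.48155746 0.16077443 0.053     ] 0.033073840630985375 -103.00451963684331
pin [0.48391966 0.15943082 0.053     ] 0.033951436236734474 -98.60580715485258
```

The left pot is the proud one: its rim is at 0.124 m, against 0.109 m for the other two. Its centre is (0.489, 0.1925), and the gripper's sweep is clear. I'll move above it now.

```bash
python3 -m inch '1 -.0251 -.0167 0 0 0 0;1 -.0251 -.0167 0 0 0 0;1 -.0251 -.0167 0 0 0 0;1 -.0251 -.0167 0 0 0 0;1 -.0251 -.0167 0 0 0 0;1 -.0251 -.0167 0 0 0 0;1 -.0251 -.0167 0 0 0 0;1 -.0251 -.0167 0 0 0 0;1 -.0251 -.0167 0 0 0 0;1 -.0251 -.0167 0 0 0 0;1 -.0251 -.0167 0 0 0 0;1 -.0251 -.0167 0 0 0 0;1 -.0251 -.0167 0 0 0 0;1 -.0251 -.0167 0 0 0 0;1 0 0 0 0 0 0;1 0 0 0 0 0 0' 30
cat > st.py <<'E'
from plant import get_state
import numpy as np
from scipy.spatial.transform import Rotation as R
s=get_state();M=R.from_quat(s["eef_rot"]).as_matrix()
print("t",s["clock"],"p",s["tool_pos"].round(4),"q",s["q"].round(3),"F",s["contact_force"].round(1),"M",s["moment"].round(2),"grip",round(s["finger_force"],1),round(s["opening"],3))
print("y yaw",np.degrees(np.arctan2(M[1,1],M[0,1])).round(2),"tilt z",M[:,2].round(4),"shift to pot",(M.T@(np.array([.489,.1925,.0905])-s["tool_pos"])).round(4))
E
python3 st.py
```

```text
clock: 1.43
tool_pos: [0.4897, 0.1911, 0.2494]
eef_rot: [0.232, 0.973, -0.0, -0.0]
contact_force: [0.2, -0.3, -0.0]
opening: 0.998
finger_force: 0.0
t 1.4333 p [0.4897 0.1911 0.2494] q [-0.305  0.564 -0.246  1.862  0.196  0.739  0.443] F [ 0.2 -0.3 -0. ] M [ 0.05  0.11 -0.01] grip 0.0 0.998
y yaw 63.23 tilt z [-4.e-04 -9.e-04 -1.e+00] shift to pot [0.0013 0.0011 0.1589]
```

```bash
python3 -m inch '1 .0013 .0011 0 0 0 0;1 0 0 .026 0 0 0;1 0 0 .026 0 0 0;1 0 0 .026 0 0 0;1 0 0 .026 0 0 0;1 0 0 .025 0 0 0;1 0 0 .02 0 0 0;1 0 0 .01 0 0 0;1 0 0 0 0 0 0;1 0 0 0 0 0 0' 
python3 st.py
```

```text
clock: 2.27
tool_pos: [0.488, 0.196, 0.0909]
eef_rot: [0.228, 0.974, 0.0, -0.0]
contact_force: [-0.2, -0.3, 0.2]
opening: 0.999
finger_force: 0.0
t 2.2667 p [0.488  0.196  0.0909] q [-0.384  0.819 -0.141  1.986  0.297  0.356  0.349] F [-0.2 -0.3  0.2] M [-0.    0.01  0.  ] grip 0.0 0.999
y yaw 63.59 tilt z [-4.e-04  5.e-04 -1.e+00] shift to pot [-0.0025 -0.0027  0.0004]
```

```bash
python3 -m inch '1 -.0025 -.0027 0 0 0 0;1 0 0 0 0 0 0;1 0 0 0 0 0 0;1 0 0 0 0 0 0' 
python3 st.py
```

```text
clock: 2.6
tool_pos: [0.49, 0.1913, 0.0916]
eef_rot: [0.23, 0.973, 0.001, 0.001]
contact_force: [-0.5, -0.2, 0.6]
opening: 0.999
finger_force: 0.0
t 2.6 p [0.49   0.1913 0.0916] q [-0.375  0.817 -0.141  1.987  0.3    0.355  0.354] F [-0.5 -0.2  0.6] M [-0.01  0.01  0.04] grip 0.0 0.999
y yaw 63.45 tilt z [ 1.5e-03  8.0e-04 -1.0e+00] shift to pot [0.0014 0.0007 0.0011]
```

```bash
python3 -m inch '1 .0014 .0007 0 0 0 0;-1 0 0 0 0 0 0;-1 0 0 0 0 0 0;-1 0 0 0 0 0 0;-1 0 0 0 0 0 0;-1 0 0 0 0 0 0;-1 0 0 0 0 0 0;-1 0 0 0 0 0 0' 45
python3 st.py
```

```text
clock: 3.27
tool_pos: [0.4887, 0.1928, 0.0907]
eef_rot: [0.229, 0.973, 0.0, 0.0]
contact_force: [0.5, 0.5, -0.1]
opening: 0.559
finger_force: 45.0
t 3.2667 p [0.4887 0.1928 0.0907] q [-0.379  0.818 -0.141  1.988  0.299  0.354  0.352] F [ 0.5  0.5 -0.1] M [ 0.11 -0.07 -0.01] grip 45.0 0.559
y yaw 63.5 tilt z [ 4.e-04  6.e-04 -1.e+00] shift to pot [-0.0004 -0.0001  0.0002]
```

```bash
python3 -m inch '-1 0 0 .001 0 0 .06;-1 0 0 0 0 0 .06;-1 0 0 0 0 0 .06;-1 0 0 0 0 0 0' 
python3 st.py
```

```text
clock: 3.6
tool_pos: [0.4892, 0.1934, 0.0905]
eef_rot: [0.316, 0.949, 0.001, 0.001]
contact_force: [-1.1, 1.1, 7.6]
opening: 0.565
finger_force: 45.0
t 3.6 p [0.4892 0.1934 0.0905] q [-0.403  0.818 -0.102  1.989  0.222  0.342  0.245] F [-1.1  1.1  7.6] M [0.1  0.11 0.02] grip 45.0 0.565
y yaw 53.11 tilt z [ 0.0021  0.0013 -1.    ] shift to pot [-0.0004 -0.0009  0.    ]
```

```bash
python3 -m inch '-1 0 0 .0005 0 0 .06;-1 0 0 .0005 0 0 .06;-1 0 0 .0005 0 0 .06;-1 0 0 .0005 0 0 .06;-1 0 0 0 0 0 0' 
python3 st.py
```

```text
clock: 4.02
tool_pos: [0.4891, 0.1933, 0.0882]
eef_rot: [0.427, 0.904, 0.001, 0.001]
contact_force: [1.1, 1.0, 4.7]
opening: 0.561
finger_force: 45.0
t 4.0167 p [0.4891 0.1933 0.0882] q [-0.432  0.822 -0.053  1.992  0.119  0.329  0.107] F [1.1 1.  4.7] M [ 0.26 -0.06  0.08] grip 45.0 0.561
y yaw 39.39 tilt z [ 0.0017  0.0011 -1.    ] shift to pot [-0.0005 -0.0006 -0.0023]
```

```bash
python3 -m inch '-1 0 0 .001 0 0 .06;-1 0 0 .001 0 0 .06;-1 0 0 .001 0 0 .06;-1 0 0 .001 0 0 .06;-1 0 0 .001 0 0 .06;-1 0 0 0 0 0 0' 
python3 st.py
```

```text
clock: 4.52
tool_pos: [0.4892, 0.1934, 0.0833]
eef_rot: [0.558, 0.83, 0.001, 0.0]
contact_force: [0.4, 1.6, 5.8]
opening: 0.565
finger_force: 45.0
t 4.5167 p [0.4892 0.1934 0.0833] q [-0.467  0.832  0.005  1.995 -0.013  0.312 -0.064] F [0.4 1.6 5.8] M [ 0.34  0.04 -0.16] grip 45.0 0.565
y yaw 22.2 tilt z [ 0.0018  0.0015 -1.    ] shift to pot [-0.0008 -0.0005 -0.0072]
```

```bash
python3 -m inch '-1 0 0 .001 0 0 .06;-1 0 0 .001 0 0 .06;-1 0 0 .001 0 0 .06;-1 0 0 .001 0 0 .06;-1 0 0 .001 0 0 .06;-1 0 0 0 0 0 0' 
python3 st.py
```

```text
clock: 5.02
tool_pos: [0.4897, 0.1937, 0.0786]
eef_rot: [0.675, 0.738, 0.002, 0.0]
contact_force: [-0.1, 2.1, 8.8]
opening: 0.564
finger_force: 45.0
t 5.0167 p [0.4897 0.1937 0.0786] q [-0.499  0.844  0.058  1.997 -0.148  0.301 -0.231] F [-0.1  2.1  8.8] M [0.39 0.06 0.06] grip 45.0 0.564
y yaw 5.04 tilt z [ 0.0029  0.0019 -1.    ] shift to pot [-0.0011 -0.0008 -0.0119]
```

Turned 58.5° and dropped 12.1 mm, with about 2 mm left to go.

```bash
python3 -m inch '-1 0 0 .001 0 0 .06;-1 0 0 .001 0 0 .06;-1 0 0 .001 0 0 .06;-1 0 0 .0005 0 0 .06;-1 0 0 0 0 0 0' 
python3 st.py
```

```text
clock: 5.43
tool_pos: [0.4906, 0.1934, 0.0767]
eef_rot: [0.759, 0.651, 0.003, 0.001]
contact_force: [0.9, 0.2, 21.9]
opening: 0.565
finger_force: 45.0
t 5.4333 p [0.4906 0.1934 0.0767] q [-0.522  0.85   0.1    1.999 -0.256  0.299 -0.364] F [ 0.9  0.2 21.9] M [0.04 0.54 0.17] grip 45.0 0.565
y yaw -8.7 tilt z [ 0.005   0.0024 -1.    ] shift to pot [-0.0011 -0.0014 -0.0138]
```

```bash
python3 -m inch '-1 0 0 0 0 0 .05;-1 0 0 0 0 0 0;-1 0 0 0 0 0 0' 
python3 st.py
```

```text
clock: 5.68
tool_pos: [0.4907, 0.1935, 0.0767]
eef_rot: [0.774, 0.633, 0.003, 0.001]
contact_force: [0.5, 0.3, 21.9]
opening: 0.563
finger_force: 45.0
t 5.6833 p [0.4907 0.1935 0.0767] q [-0.527  0.851  0.108  1.999 -0.278  0.3   -0.39 ] F [ 0.5  0.3 21.9] M [0.08 0.43 0.2 ] grip 45.0 0.563
y yaw -11.46 tilt z [ 0.0051  0.0026 -1.    ] shift to pot [-0.0012 -0.0014 -0.0139]
```

```bash
python3 -m inch '1 0 0 0 0 0 0;1 0 0 0 0 0 0;1 0 0 0 0 0 0;1 0 0 0 0 0 0;1 0 0 0 0 0 0;1 0 0 -.01 0 0 0;1 0 0 -.03 0 0 0;1 0 0 -.04 0 0 0;1 0 0 -.04 0 0 0;1 0 0 -.04 0 0 0;1 0 0 0 0 0 0;1 0 0 0 0 0 0' 
python3 st.py
```

```text
clock: 6.68
tool_pos: [0.4897, 0.1929, 0.237]
eef_rot: [0.775, 0.632, 0.003, 0.001]
contact_force: [-0.5, -0.9, -0.7]
opening: 0.998
finger_force: 0.0
t 6.6833 p [0.4897 0.1929 0.237 ] q [-0.611  0.587  0.239  1.896 -0.211  0.678 -0.448] F [-0.5 -0.9 -0.7] M [-0.08  0.08 -0.04] grip 0.0 0.998
y yaw -11.57 tilt z [ 0.0049  0.0025 -1.    ] shift to pot [-0.001  -0.0012  0.1465]
```

Run:
```python
from h import *
from plant import snapshot
for n,b,cr in(("side",(212,145,240,205),(190,130,260,215)),("top",(170,160,240,215),(155,145,255,230))):
    p,d=snapshot(n);np.savez(n+"1.npz",p=p,d=d)
    P,uv=cloud(n,d,np.ones(d.shape,bool))
    for c in((.489,.1925),(.566,-.019),(.530,-.215)):
        k=(np.hypot(P[:,0]-c[0],P[:,1]-c[1])<.03)&(P[:,2]<.135)&(P[:,2]>.1); print(n,c,k.sum(),np.percentile(P[k,2],[50,90,98]).round(4) if k.sum()>5 else"")
    a,bb,c2,e=cr; cv2.imwrite(f"pics/{n}1.png",cv2.resize(p[bb:e,a:c2,::-1],None,fx=6,fy=6,interpolation=cv2.INTER_CUBIC))
```

```text
side (0.489, 0.1925) 164 [0.1061 0.1096 0.1104]
side (0.566, -0.019) 193 [0.106  0.1093 0.1104]
side (0.53, -0.215) 297 [0.1066 0.1107 0.1117]
top (0.489, 0.1925) 114 [0.1086 0.1104 0.1113]
top (0.566, -0.019) 150 [0.1082 0.1103 0.1111]
top (0.53, -0.215) 176 [0.1079 0.11   0.1111]
```

View pics/side1.png

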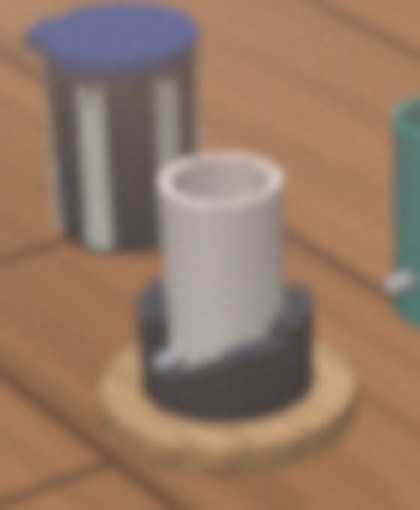

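The pot now sits with its rim at 0.110 m, level with its neighbours. In the crop its pin, at about (165,355), is down at the low end of the slope. The robot is clear, so I'm handing in.

```bash
python3 -c "
from plant import r
print(r.finish_job())"
```

```text
the job is handed in; nothing more can be done
None
```

The proud pot was twisted about 75° clockwise and pressed down 14 mm until it sat home, its rim level with its neighbours at 0.110 m; I let go, left the other two pots untouched, and handed the job in at about 7 s.

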